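# Overhang the cutting board above the scrap pan

## Task

Push the white cutting board along the wooden riser, towards the end where the open steel pan stands, until about 4 cm of it (give or take 1 cm) sticks out over the open pan, so that peelings can be swept off it. Leave it flat and resting on the riser, square to that end and still in line with the pan. Only slide it with the fingertips, never lift it or pick it up, and leave the pans, tin and mug where they are.

Things in the scene. Friction and masses are not known exactly. Their poses are not given: they have to be found in the camera images.
- cutting_board: White plastic cutting board, a slab 160 mm along x, 220 mm along y, 10 mm thick, about 0.35 kg, grey line around its top. Origin at the centre of its underside. Loose near the middle of the riser, its y along the riser's y to within 15 degrees. Turns if pushed off centre; squares up to two spread fingertips, and then its edge grips them enough to be steered up to 20 degrees aside.
- riser: Fixed wooden-topped riser on four steel legs, 320 mm along its x, 400 mm along its y; its flat top is 100 mm above the origin, which lies on the table under its centre. Its two ends, where the pans stand, are at y = +200 and y = -200 mm in its own frame and run along its x.
- open_pan: Open empty steel food pan (the scrap pan), 176 mm along x, 162 mm along y, 65 mm high, loose on the table against one end of the riser with a 9 mm gap, parallel to it. Origin at the centre of its underside. It may be at the riser's +y or -y end. Its rim is 35 mm below the riser's top.
- lidded_pan: Steel food pan of the same size closed by a flat lid with a low bar handle, 83 mm high in all, loose on the table at the other end of the riser. Origin at the centre of its underside. Leave it alone.
- tin: Food tin, 74 mm across, 110 mm high, loose on the table beyond the riser; origin at the centre of its underside. Leave it alone.
- mug: White mug with a handle, 80 mm across without it, 90 mm high, loose on the table beyond the riser; origin at the centre of its underside. Leave it alone.
There are look-alikes about, which are no part of the job. What is shaped like the open_pan but yellow is not meant.

How it is judged:
By the outcome, as a careful person would: the job done as asked, in the order asked, and still so for the second after the job is handed in, with the robot touching nothing.
It also fails if it takes over 42 s, if anything falls off the work surface, if the arm or the gripper's body presses on something with over 40 N, if the wrist force passes 120 N, or if a joint passes its speed limit or range.

## Robot

A 6-joint arm with a two-finger parallel gripper is mounted at the origin on the work surface. World frame = base frame: x ahead of the robot, y to its left, z up, the work surface at z = 0. Lengths are in m, angles in degrees, forces in N, time in s.
With the tool pointing down it reaches from about 0.25 to 0.725 m from the base axis. Payload 9.7 kg.
Tool frame: the origin (TCP) lies between the finger pads; the fingertips stand 22 mm ahead of it and the grasp point (between the pads) lies 3 mm ahead of it; z points along the fingers, y is the line along which they close (so a half turn about z gives the same grasp; the last joint's range is limited). The gripper opens to 85 mm and grips with 20 to 120 N. Pads are 22 mm wide; open, the fingers measure 114 mm over their backs; the gripper's body (76 mm by 85 mm) begins 54 mm behind the grasp point. The pads swing forward as they close: fully open they stand 13 mm farther back than shut.
Start: joints at [65.031, 4.979, 10.078, 95.1, 0, 90], TCP at [0.232, 0.499, 0.233] pointing down, gripper open.
Joint ranges: [-179.16, 179.16], [-48.56, 103.87], [-65.8, 70.77], [-126.05, 130.52], [-82.76, 87.17], [-180, 180]. Speed limits (degrees/s): [127.2, 127.2, 147.25, 180, 180, 180].

## Interface

Orientations are given as [roll, pitch, yaw] about the fixed x, y, z axes, in that order (R = Rz(yaw) Ry(pitch) Rx(roll)).
In Python, from workcell import bot, viewer, finder gives the robot as it stands.
- The arm moves only by the tool move_arm, never from a script. Its arguments are lists of equal length, an entry for each row: "offset": the shift along the tool's x, y, z in cm, a list of three; "twist": the turn, a rotation vector about the tool's x, y, z in rad, a list of three; "grip": the opening, from 0 (shut) to 1 (fully open). In form: {"offset": [[x, y, z], ...], "twist": [[ax, ay, az], ...], "grip": [grip, ...]}. A call has 1 to 5 rows; each row shifts and turns the commanded pose from where the row before left it, along the tool's axes as they then stand; what a row does not reach is not made up. A row lasts 1/10 s, in which the tool goes at most 50 mm and 8.59 degrees, less where a joint would pass 70% of its speed; a pose out of reach is approached as far as the arm can. A call is refused whole if a number of a shift passes 5 or a number of a turn 0.15, either way. A call with a gripper value outside its range is refused whole. The fingers move at their own pace and stop on an object; "force" is the grip in N (left out, the last holds). Time passes only in rows, so rows that do not move let the fingers close. It gives the time, the measured TCP pose, the force, the opening and the grip force at its end, in the units of the state.
- bot.get_obs(): the state, without advancing time (a new reading comes with each control period).
- viewer.camera(name): name is "side" or "top" or "wrist"; returns a dict with "color" (384x512x3 uint8, red, green, blue), "depth" (384x512 float32, m along the optical axis (not along the pixel's ray), 0 where there is no reading), "vfov" (degrees; the focal length in pixels is half the picture's height over the tangent of half this angle, whatever the lens; pixels are square), "cx", "cy" (the principal point, pixels), "k1" (the pictures are not rectified: a ray, as slopes to the right and down, at radius r is drawn at 1 + k1 r^2 times it, then the intrinsics apply), "position" and "attitude" of the camera in the world; the wrist camera has in their place "tool_from_camera" (4x4, takes a point from camera to tool coordinates, whose origin is the TCP and whose axes are the flange's). Camera axes: x right, y down, z forward; pixel columns grow to the right and rows downward; lengths in m; the calibration is good to about 2 mm. A picture is of the moment at which its call begins: read the wrist's pose just before it.
- bot.job_done(): hands the job in; it is judged then, once.
Trained networks look in a picture, given as the dict that the camera call returned (one of the last four; its "shot" number tells which), for a name from the list of things; names that differ only in an ending like _2 or _b are one class to them, and where a whole thing is asked for, a point or a joint stands for the part that bears it (a point fixed in the world has none). Each returns a list of dicts, best first, with "p" (0 to 1); they miss things now and then, are a little off and sometimes report something else, mostly with a low value. They report only what shows in the picture. A call takes as long as a camera call. They do not tell look-alikes from the thing itself.
- finder.boxes_of(picture, thing): "position" ([column, row] in pixels, amid what is visible of it).
- finder.pinpoint(picture, thing): "position" ([column, row] in pixels: a listed point, or the origin of a listed thing).
The state is a dict: "time": time; "q": joint angles; "qd": joint speeds; "joint_efforts": joint torques, N m; "ee_pos": TCP position; "tcp_rot": TCP orientation; "wrist_force": force on the tool from outside, world axes, zero at the start; "torque": the same for the moment, N m; "opening": finger opening in m; "grasp_force": force on a finger pad.
Only numpy, scipy, OpenCV 4.12 (cv2) and the standard library are available. Lean on these libraries where they do the work, as an engineer would, in place of code of your own. Each camera call takes 0.05 s, during which the arm holds its last target. There are 200 camera calls.

## Working session

There is one attempt and no reset: what is moved stays moved. The work goes in short steps, Python scripts to look and compute and a tool call to move; the robot and the scene stay as the last step left them, time stands still between calls to the robot, and variables do not carry over. Pictures are saved under pics/ and viewed, at most 10 in all, crops included, and the job is handed in when it is done.

Besides the shell and the picture viewer there is one more tool, called as name(argument=value, ...) on one line, values as JSON. move_arm: Moves the arm, as the interface text tells. Its arguments: {"type":"object","properties":{"offset":{"type":"array","items":{"type":"array","items":{"type":"number"}}},"twist":{"type":"array","items":{"type":"array","items":{"type":"number"}}},"grip":{"type":"array","items":{"type":"number"}},"force":{"type":"number"}},"required":["offset","twist","grip"]}

```bash
ls; mkdir -p pics
cat > h.py <<'E'
import numpy as np, cv2
from scipy.spatial.transform import Rotation as R
from workcell import bot, viewer, finder
def K(c):
    f=c["color"].shape[0]/2/np.tan(np.radians(c["vfov"]/2))
    return np.array([[f,0,c["cx"]],[0,f,c["cy"]],[0,0,1]]),np.array([c["k1"],0,0,0,0.])
def pose(c,obs=None):
    if "position" in c:
        return c["_R"],np.array(c["position"])
def world(c,px,Rm,t,z=None):
    px=np.array(px,float).reshape(-1,2); k,d=K(c)
    s=cv2.undistortPoints(px.reshape(-1,1,2),k,d).reshape(-1,2)
    ray=np.c_[s,np.ones(len(s))]
    if z is None:
        D=c["depth"][px[:,1].round().astype(int),px[:,0].round().astype(int)][:,None]
        return (ray*D)@Rm.T+t
    w=ray@Rm.T
    return w*((z-t[2])/w[:,2])[:,None]+t
E
python3 - <<'E'
from h import *
o=bot.get_obs();print(o)
for n in ("top","side"):
    c=viewer.camera(n); cv2.imwrite(f"pics/{n}0.png",c["color"][:,:,::-1])
    print({k:v for k,v in c.items() if k not in("color","depth")})
    for th in("cutting_board","riser","open_pan","lidded_pan","tin","mug"):
        print(th,[(r["p"],r["position"]) for r in finder.pinpoint(c,th)[:3]])
    np.savez(f"{n}0.npz",**{k:v for k,v in c.items()})
E
```

```text
pics
{'time': 0.0, 'q': array([6.50317398e+01, 5.01047899e+00, 1.00355211e+01, 9.51002369e+01,
       7.93985967e-04, 9.00003582e+01]), 'qd': array([-0.08482013, -0.05842657, -0.04702605, -0.0657836 , -0.10876323,
       -0.04015392]), 'joint_efforts': array([-1.10361594e-03, -5.20392430e+01,  4.64802933e+01,  1.61680696e-02,
       -7.55858582e-05, -1.37618770e-05]), 'ee_pos': array([0.23206468, 0.49839425, 0.23229859]), 'tcp_rot': array([-1.79924805e+02, -7.93515152e-04,  1.55031381e+02]), 'wrist_force': array([-0.32751229, -0.45380428,  0.87724278]), 'torque': array([-0.05121609, -0.01087809,  0.00170072]), 'grasp_force': 0.0, 'opening': 0.08517137260687252}
{'vfov': 44.3443069833154, 'cx': 262.57440175602505, 'cy': 192.90909531925126, 'k1': -0.07313890304556253, 'position': array([ 0.20868981, -0.1380982 ,  1.46836727]), 'attitude': array([-1.67214981e+02, -1.54331570e-01, -8.77368475e+01]), 'shot': 1}
cutting_board [(0.85, [239.6, 190.1])]
riser []
open_pan [(0.92, [335.6, 205.3]), (0.73, [412.7, 217.1]), (0.6, [356.3, 286.9])]
lidded_pan [(0.58, [153.3, 188.4])]
tin [(0.96, [226.2, 119.0])]
mug [(0.55, [277.4, 127.7])]
{'vfov': 42.25742922956911, 'cx': 265.3228163896285, 'cy': 185.934709905083, 'k1': 0.05990011800086229, 'position': array([ 0.07536752, -1.17782424,  1.3848329 ]), 'attitude': array([-137.77614425,    1.07714589,  -24.16187241]), 'shot': 2}
cutting_board [(0.94, [257.8, 178.7]), (0.54, [297.0, 259.5])]
riser [(0.67, [266.8, 199.0])]
open_pan [(0.95, [232.0, 307.3]), (0.9, [296.6, 256.0]), (0.87, [321.6, 324.2])]
lidded_pan [(0.83, [233.9, 148.5])]
tin [(0.76, [309.7, 165.9]), (0.42, [260.4, 180.0])]
mug [(0.88, [330.7, 198.5])]
```

Run:
```python
import numpy as np,cv2
from h import *
P={}
for n in("top","side"):
    c=dict(np.load(f"{n}0.npz")); c={k:(v if v.ndim else v.item()) for k,v in c.items()}
    Rm=R.from_euler("xyz",c["attitude"],degrees=True).as_matrix(); t=c["position"]
    pts={"top":dict(board=[239.6,190.1],panA=[335.6,205.3],panB=[412.7,217.1],panC=[356.3,286.9],lid=[153.3,188.4],tin=[226.2,119]),
     "side":dict(board=[257.8,178.7],panA=[296.6,256],panB=[232,307.3],panC=[321.6,324.2],lid=[233.9,148.5])}[n]
    for k,p in pts.items(): print(n,k,world(c,p,Rm,t).round(3),"z0:",world(c,p,Rm,t,0.1 if k=="board" else 0.).round(3))
a=cv2.imread("pics/top0.png");b=cv2.imread("pics/side0.png")
cv2.imwrite("pics/both.png",cv2.resize(a,(800,600)));
```

```text
top board [[ 0.523 -0.061  0.11 ]] z0: [[ 0.525 -0.061  0.1  ]]
top panA [[ 0.51  -0.362  0.003]] z0: [[ 0.511 -0.363  0.   ]]
top panB [[ 0.481 -0.609  0.004]] z0: [[ 0.482 -0.61   0.   ]]
top panC [[ 0.257 -0.428  0.004]] z0: [[ 0.257 -0.429  0.   ]]
top lid [[0.528 0.207 0.062]] z0: [[0.543 0.223 0.   ]]
top tin [[ 0.746 -0.009  0.108]] z0: [[0.788 0.002 0.   ]]
side board [[ 0.516 -0.072  0.113]] z0: [[ 0.521 -0.061  0.1  ]]
side panA [[ 0.53  -0.355  0.005]] z0: [[ 0.531 -0.352  0.   ]]
side panB [[ 0.075 -1.178  1.385]] z0: [[ 0.267 -0.437  0.   ]]
side panC [[ 0.492 -0.598 -0.006]] z0: [[ 0.49 -0.6   0.  ]]
side lid [[0.503 0.125 0.095]] z0: [[0.535 0.22  0.   ]]
```

View pics/both.png

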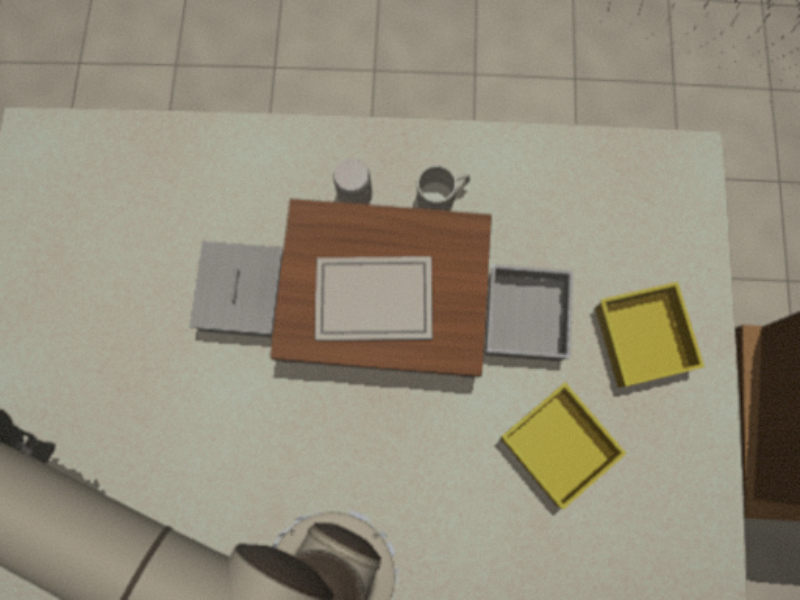

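View pics/side0.png

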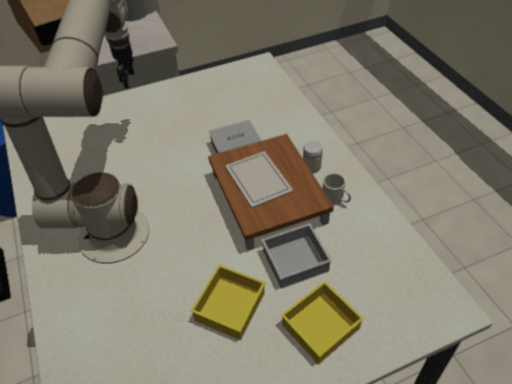

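The grey open pan is at the riser's -y end, on the right at (528,310) in the enlarged top view. The lidded pan is at (237,287), the board at (374,298) and slightly turned, and the yellow pans are decoys. Next I measure the poses with fits.

```bash
cat >> h.py <<'E'
def fit(c,mask,Rm,t,z):
    m=cv2.morphologyEx(mask.astype(np.uint8),cv2.MORPH_OPEN,np.ones((3,3)))
    n,l,s,_=cv2.connectedComponentsWithStats(m); i=1+s[1:,4].argmax()
    cs,_=cv2.findContours((l==i).astype(np.uint8),cv2.RETR_EXTERNAL,cv2.CHAIN_APPROX_NONE)
    p=max(cs,key=len).reshape(-1,2)
    w=world(c,p,Rm,t,z)[:,:2]
    return cv2.minAreaRect((w*1000).astype(np.float32)),w
def campose(c,o=None):
    if "position" in c: return R.from_euler("xyz",c["attitude"],degrees=True).as_matrix(),np.array(c["position"])
    T=np.eye(4);T[:3,:3]=R.from_euler("xyz",o["tcp_rot"],degrees=True).as_matrix();T[:3,3]=o["ee_pos"]
    T=T@np.array(c["tool_from_camera"]); return T[:3,:3],T[:3,3]
def measure(c,o=None):
    Rm,t=campose(c,o); h,w=c["depth"].shape
    u,v=np.meshgrid(np.arange(w),np.arange(h))
    W=world(c,np.c_[u.ravel(),v.ravel()],Rm,t).reshape(h,w,3); z=W[...,2]
    hsv=cv2.cvtColor(c["color"],cv2.COLOR_RGB2HSV)
    reg=(W[...,0]>.3)&(W[...,0]<.8)&(abs(W[...,1])<.6)&(c["depth"]>0)
    top=reg&(z>.085)&(z<.125)
    brown=top&(hsv[...,1]>90); board=top&(hsv[...,1]<70)&(W[...,0]<.67)&(W[...,1]<.12)
    out={}
    out["riser"]=fit(c,brown|board,Rm,t,.1)[0]
    out["board"]=fit(c,board,Rm,t,.11)[0]
    pan=reg&(z>.05)&(z<.08)&(hsv[...,1]<60)&(W[...,1]<-.2)
    try: out["pan"]=fit(c,cv2.dilate(pan.astype(np.uint8),np.ones((1,1))),Rm,t,.065)[0]
    except Exception as e: print(e)
    for k,r in out.items(): print(k,np.round(r,1) if 0 else [np.round(x,1) for x in r], np.round(cv2.boxPoints(r),0).tolist())
    return out
E
python3 - <<'E'
from h import *
for n in("top","side"):
    c=dict(np.load(f"{n}0.npz")); c={k:(v if v.ndim else v.item()) for k,v in c.items()}
    print(n); measure(c)
E
```

```text
top
riser [array([550.8, -74.8]), array([399.2, 320.4]), np.float64(87.5)] [[382.0, -267.0], [702.0, -281.0], [719.0, 118.0], [399.0, 132.0]]
board [array([522.3, -58.7]), array([161.2, 220.8]), np.float64(2.3)] [[437.0, 48.0], [446.0, -172.0], [607.0, -166.0], [598.0, 55.0]]
pan [array([ 573.3, -387.5]), array([120.6,  69.6]), np.float64(87.5)] [[536.0, -446.0], [605.0, -449.0], [611.0, -329.0], [541.0, -326.0]]
side
riser [array([548.9, -83.8]), array([410.5, 322.1]), np.float64(87.6)] [[379.0, -282.0], [701.0, -296.0], [719.0, 114.0], [397.0, 128.0]]
board [array([519.6, -64.5]), array([162.3, 225.4]), np.float64(2.8)] [[433.0, 44.0], [444.0, -181.0], [606.0, -173.0], [595.0, 52.0]]
pan [array([ 580. , -295.9]), array([30.4, 67.4]), np.float64(69.8)] [[543.0, -299.0], [606.0, -322.0], [617.0, -293.0], [554.0, -270.0]]
```

move_arm(offset=[[0, 0, 0], [0, 0, 0], [0, 0, 0], [0, 0, 0], [0, 0, 0]], twist=[[0, 0, 0.147], [0, 0, 0.147], [0, 0, 0.147], [0, 0, 0.147], [0, 0, 0.147]], grip=[1, 1, 1, 1, 1])

```text
time: 1.2
ee_pos: [0.2322, 0.4986, 0.233]
tcp_rot: [180.0, 0.0, 112.6]
wrist_force: [0.5, -0.1, -0.5]
opening: 0.0857
grasp_force: 0.0
```

move_arm(offset=[[0, 0, 0], [0, 0, 0], [0, 0, 0], [-3.7, 2.8, 0], [-3.7, 2.8, 0]], twist=[[0, 0, 0.147], [0, 0, 0.147], [0, 0, 0.147], [0, 0, 0], [0, 0, 0]], grip=[1, 1, 1, 1, 1])

```text
time: 1.7
ee_pos: [0.285, 0.4219, 0.2325]
tcp_rot: [-180.0, 0.0, 87.8]
wrist_force: [1.7, 1.1, 0.1]
opening: 0.0855
grasp_force: 0.0
```

move_arm(offset=[[-3.7, 2.8, 0], [-3.7, 2.8, 0], [-3.7, 2.8, 0], [-3.7, 2.8, 0], [-3.7, 2.8, 0]], twist=[[0, 0, 0], [0, 0, 0], [0, 0, 0], [0, 0, 0], [0, 0, 0]], grip=[1, 1, 1, 1, 1])

```text
time: 2.2
ee_pos: [0.4181, 0.2301, 0.2332]
tcp_rot: [180.0, -0.0, 87.7]
wrist_force: [0.8, 1.9, -0.1]
opening: 0.0851
grasp_force: 0.0
```

move_arm(offset=[[-3.7, 2.8, 0], [-3.7, 2.8, 0], [0, 0, 0]], twist=[[0, 0, 0], [0, 0, 0], [0, 0, 0]], grip=[1, 1, 1])

```text
time: 2.5
ee_pos: [0.4724, 0.1516, 0.2326]
tcp_rot: [180.0, 0.1, 87.3]
wrist_force: [-0.5, 0.4, -1.3]
opening: 0.0852
grasp_force: 0.0
```

Run:
```python
from h import *
c=dict(np.load("top0.npz")); c={k:(v if v.ndim else v.item()) for k,v in c.items()}
Rm,t=campose(c)
ps=np.array([[496,266],[571,270],[568,357],[489,354]])/1.5625
w=world(c,ps,Rm,t,.065)*1000; print(w.round(0).tolist())
e=np.radians(-2.5);M=np.array([[np.cos(e),np.sin(e)],[-np.sin(e),np.cos(e)]])
print("riser frame",((w[:,:2]-[550.8,-74.8])@M.T).round(0).tolist(), "board",M@(np.array([522.3,-58.7])-[550.8,-74.8]))
o=bot.get_obs(); c=viewer.camera("wrist"); cv2.imwrite("pics/w1.png",c["color"][:,:,::-1])
print(c["tool_from_camera"].round(3).tolist(),c["vfov"])
measure(c,o)
```

```text
[[606.0, -296.0, 65.0], [604.0, -445.0, 65.0], [429.0, -438.0, 65.0], [429.0, -285.0, 65.0]]
riser frame [[64.0, -219.0], [69.0, -368.0], [-106.0, -368.0], [-112.0, -215.0]] board [-29.17514645  14.84152383]
[[0.001, -0.952, -0.305, 0.079], [1.0, 0.002, -0.0, -0.0], [0.001, -0.305, 0.953, -0.141], [0.0, 0.0, 0.0, 1.0]] 58.69861082034906
attempt to get argmax of an empty sequence
riser [array([556.1,  33.7]), array([195., 319.]), np.float64(87.7)] [[393.0, -57.0], [712.0, -70.0], [719.0, 125.0], [401.0, 138.0]]
board [array([508. ,   0.9]), array([135.5, 111.5]), np.float64(2.4)] [[438.0, 54.0], [443.0, -58.0], [578.0, -52.0], [573.0, 59.0]]
```

View pics/w1.png

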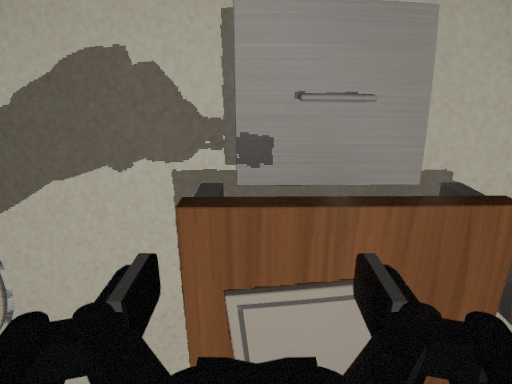

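Run:
```python
from h import *
o=bot.get_obs(); c=viewer.camera("wrist"); h,w=c["depth"].shape
u,v=np.meshgrid(np.arange(w),np.arange(h)); T=c["tool_from_camera"]
P=world(c,np.c_[u.ravel(),v.ravel()],T[:3,:3],T[:3,3]); g=(c["depth"].ravel()>0)&(abs(P[:,0])<.03)&(abs(P[:,1])>.03)&(abs(P[:,1])<.08)&(P[:,2]>-.03)&(P[:,2]<.06)
for s in(-1,1):
    q=P[g&(P[:,1]*s>0)]; print(len(q),np.percentile(q,[1,50,99],axis=0).round(4).tolist(), q[q[:,2]>np.percentile(q[:,2],90)].mean(0))
```

```text
1121 [[-0.0095, -0.0561, -0.0298], [0.0075, -0.043, -0.0228], [0.0125, -0.0423, -0.0122]] [ 0.0025946  -0.04332769 -0.01355306]
1129 [[-0.0095, 0.0421, -0.0299], [0.0077, 0.0428, -0.0225], [0.0126, 0.0557, -0.0121]] [ 0.0017464   0.04279547 -0.01372076]
```

move_arm(offset=[[-3.6, 3, 0], [-3.6, 3, 0], [0, 0, 4.5], [0, 0, 4], [0, 0, 0]], twist=[[0, 0, 0], [0, 0, 0], [0, 0, 0], [0, 0, 0], [0, 0, 0]], grip=[1, 1, 1, 1, 1])

```text
time: 3.1
ee_pos: [0.5242, 0.0818, 0.1426]
tcp_rot: [-179.5, 0.1, 87.7]
wrist_force: [-0.8, 0.2, 0.2]
opening: 0.0854
grasp_force: 0.0
```

move_arm(offset=[[0, 0.4, 1.2], [0, 0, 0.3], [0, 0, 0.2], [0, 0, 0]], twist=[[0, 0, 0], [0, 0, 0], [0, 0, 0], [0, 0, 0]], grip=[1, 1, 1, 1])

```text
time: 3.5
ee_pos: [0.5318, 0.0814, 0.1322]
tcp_rot: [179.9, -0.0, 87.7]
wrist_force: [0.6, -0.0, 0.2]
opening: 0.0855
grasp_force: 0.0
```

Run:
```python
from h import *
o=bot.get_obs(); c=viewer.camera("wrist"); print(o["ee_pos"],o["wrist_force"]); cv2.imwrite("pics/w2.png",c["color"][:,:,::-1])
measure(c,o)
```

```text
[0.53178623 0.0813587  0.13215566] [ 0.61688249 -0.01270256  0.17263746]
attempt to get argmax of an empty sequence
riser [array([551.2,  52.2]), array([153.8, 306.2]), np.float64(87.8)] [[395.0, -19.0], [701.0, -30.0], [707.0, 123.0], [401.0, 135.0]]
board [array([529. ,  20.8]), array([136.8,  74.5]), np.float64(2.0)] [[459.0, 56.0], [462.0, -19.0], [599.0, -14.0], [596.0, 60.0]]
```

View pics/w2.png

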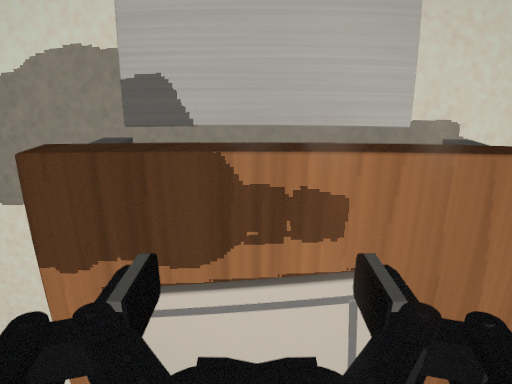

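move_arm(offset=[[0, -0.3, 0.4], [0, 0, 0.4], [0, 0, 0]], twist=[[0, 0, 0], [0, 0, 0], [0, 0, 0]], grip=[1, 1, 1])

```text
time: 3.85
ee_pos: [0.5279, 0.081, 0.1224]
tcp_rot: [-180.0, 0.0, 87.6]
wrist_force: [0.5, -1.4, -0.2]
opening: 0.0855
grasp_force: 0.0
```

move_arm(offset=[[0, 0, 0.3], [0, 0, 0.3], [0, 0, 0]], twist=[[0, 0, 0], [0, 0, 0], [0, 0, 0]], grip=[1, 1, 1])

```text
time: 4.15
ee_pos: [0.5281, 0.081, 0.1164]
tcp_rot: [-180.0, 0.0, 87.6]
wrist_force: [0.3, -0.3, 0.3]
opening: 0.0854
grasp_force: 0.0
```

move_arm(offset=[[0, 0, 0.3], [0, 0, 0.1], [0, 0, 0]], twist=[[0, 0, 0], [0, 0, 0], [0, 0, 0]], grip=[1, 1, 1])

```text
time: 4.45
ee_pos: [0.5282, 0.0811, 0.1127]
tcp_rot: [-180.0, 0.0, 87.7]
wrist_force: [1.0, -0.5, 0.1]
opening: 0.0856
grasp_force: 0.0
```

Run:
```python
from h import *
o=bot.get_obs(); c=viewer.camera("wrist"); print(o["ee_pos"],o["wrist_force"])
h,w=c["depth"].shape; T=c["tool_from_camera"]
for col in (135,145,150,368,375): 
    for r in (250,256,262,275,290): print(col,r,c["color"][r,col],world(c,[[col,r]],T[:3,:3],T[:3,3]).round(4)[0])
im=cv2.resize(c["color"][200:340,80:260,::-1],(720,560),interpolation=cv2.INTER_NEAREST); cv2.imwrite("pics/w3.png",im)
```

```text
[0.52821158 0.0810949  0.11274837] [ 1.03196477 -0.5077419   0.08477817]
135 250 [83 56 36] [-0.0016 -0.062   0.0128]
135 256 [81 53 34] [-0.005  -0.0624  0.0127]
135 262 [76 72 68] [ 0.012  -0.0481 -0.0233]
135 275 [75 72 68] [ 0.0121 -0.0448 -0.033 ]
135 290 [21 15 14] [ 0.0103 -0.0428 -0.0399]
145 250 [79 51 28] [-0.0012 -0.0565  0.0122]
145 256 [75 73 68] [ 0.0119 -0.0457 -0.018 ]
145 262 [25 24 25] [ 0.0117 -0.0443 -0.0227]
145 275 [15 13 13] [ 0.0094 -0.0428 -0.0285]
145 290 [8 7 3] [ 0.004  -0.0427 -0.0306]
150 250 [87 56 32] [-0.0014 -0.0541  0.0127]
150 256 [12 13 14] [ 0.012  -0.0435 -0.0182]
150 262 [13 15 11] [ 0.0106 -0.043  -0.0206]
150 275 [14 15 16] [ 0.0061 -0.0427 -0.0232]
150 290 [16 11 10] [ 0.0002 -0.0429 -0.0248]
368 250 [157 105  69] [-0.0016  0.0568  0.0134]
368 256 [74 69 66] [ 0.0122  0.0455 -0.0183]
368 262 [44 41 38] [ 0.012   0.0441 -0.0228]
368 275 [23 20 16] [ 0.0091  0.0429 -0.0279]
368 290 [24 20 13] [ 0.004   0.0427 -0.0303]
375 250 [158 107  67] [-0.0013  0.0602  0.0126]
375 256 [76 75 68] [ 0.0117  0.0487 -0.0175]
375 262 [79 74 71] [ 0.0125  0.0465 -0.0238]
375 275 [21 15 12] [ 0.012   0.0437 -0.0326]
375 290 [20 21 14] [ 0.0084  0.0428 -0.0369]
```

View pics/w3.png

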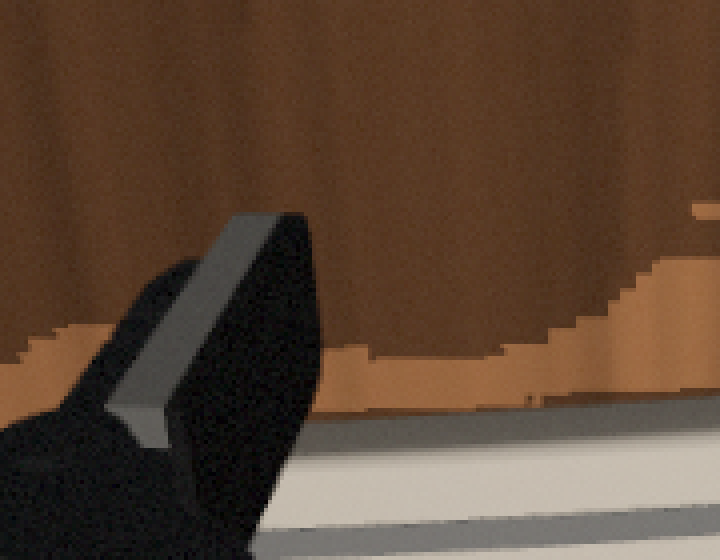

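The wrist picture puts the fingertips about 12 mm behind the TCP when open, so they are at about z=0.125 now. I keep descending and watch the force.

move_arm(offset=[[0, 0, 0.4], [0, 0, 0.4], [0, 0, 0.2], [0, 0, 0]], twist=[[0, 0, 0], [0, 0, 0], [0, 0, 0], [0, 0, 0]], grip=[1, 1, 1, 1])

```text
time: 4.9
ee_pos: [0.528, 0.081, 0.1024]
tcp_rot: [-180.0, 0.0, 87.6]
wrist_force: [-0.2, 0.7, 0.1]
opening: 0.0855
grasp_force: 0.0
```

move_arm(offset=[[0, 0, 0.3], [0, 0, 0.2], [0, 0, 0]], twist=[[0, 0, 0], [0, 0, 0], [0, 0, 0]], grip=[1, 1, 1])

```text
time: 5.2
ee_pos: [0.5281, 0.0811, 0.0976]
tcp_rot: [-180.0, 0.0, 87.7]
wrist_force: [-0.0, 0.6, 0.7]
opening: 0.0857
grasp_force: 0.0
```

move_arm(offset=[[0, 0, 0.3], [0, 0, 0.1], [0, 0, 0]], twist=[[0, 0, 0], [0, 0, 0], [0, 0, 0]], grip=[1, 1, 1])

```text
time: 5.5
ee_pos: [0.5282, 0.0811, 0.0938]
tcp_rot: [-180.0, 0.0, 87.7]
wrist_force: [-0.1, -0.3, 0.5]
opening: 0.0855
grasp_force: 0.0
```

move_arm(offset=[[0, 0, 0.2], [0, 0, 0]], twist=[[0, 0, 0], [0, 0, 0]], grip=[1, 1])

```text
time: 5.7
ee_pos: [0.5282, 0.0811, 0.0918]
tcp_rot: [-180.0, 0.0, 87.6]
wrist_force: [0.3, 0.3, 0.6]
opening: 0.0851
grasp_force: 0.0
```

Run:
```python
from h import *
o=bot.get_obs(); c=viewer.camera("wrist"); print(o["ee_pos"],o["wrist_force"])
measure(c,o)
T=c["tool_from_camera"]
for r in range(240,262,2): print(r,world(c,[[145,r],[368,r]],T[:3,:3],T[:3,3]).round(4).tolist())
im=cv2.resize(c["color"][200:340,80:260,::-1],(720,560),interpolation=cv2.INTER_NEAREST); cv2.imwrite("pics/w4.png",im)
```

```text
[0.52822682 0.08107485 0.09175542] [0.30682789 0.26405385 0.6279081 ]
attempt to get argmax of an empty sequence
riser [array([530.1,  74.5]), array([112. , 261.4]), np.float64(87.7)] [[397.0, 24.0], [659.0, 13.0], [663.0, 125.0], [402.0, 136.0]]
board [array([527.4,  43.1]), array([102.8,  32.2]), np.float64(2.8)] [[475.0, 57.0], [477.0, 24.0], [580.0, 30.0], [578.0, 62.0]]
240 [[0.0145, -0.0484, -0.0085], [0.014, 0.0487, -0.0072]]
242 [[0.0137, -0.0484, -0.0088], [0.0136, 0.0484, -0.0084]]
244 [[0.0116, -0.0493, -0.0066], [0.0128, 0.0484, -0.0086]]
246 [[0.0114, -0.0489, -0.0081], [0.0115, 0.0487, -0.0079]]
248 [[0.0107, -0.0487, -0.0087], [0.0108, 0.0486, -0.0085]]
250 [[0.0098, -0.0488, -0.0088], [0.0095, 0.049, -0.0079]]
252 [[0.0083, -0.0493, -0.0077], [0.0093, 0.0485, -0.0094]]
254 [[0.0116, -0.0464, -0.0158], [0.0117, 0.0463, -0.0157]]
256 [[0.012, -0.0456, -0.0182], [0.0122, 0.0454, -0.0184]]
258 [[0.0118, -0.0452, -0.0196], [0.0122, 0.0449, -0.02]]
260 [[0.0117, -0.0448, -0.0211], [0.0124, 0.0443, -0.0219]]
```

View pics/w4.png

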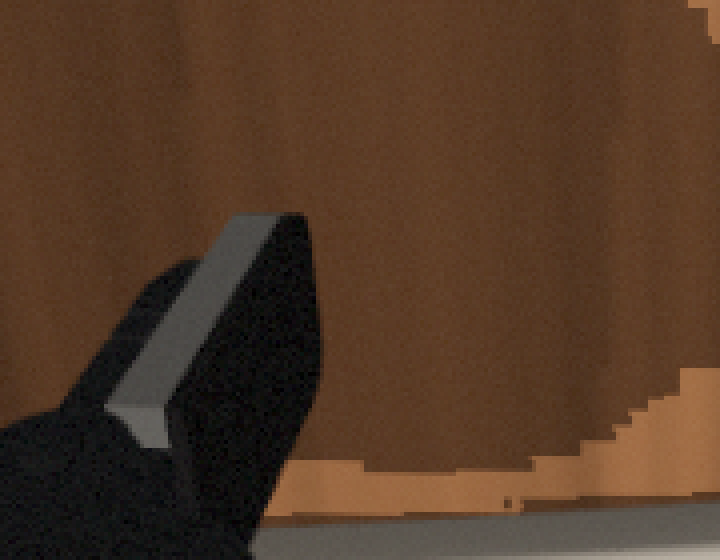

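move_arm(offset=[[0, 0, 0.2], [0, 0, 0.2], [-0.8, 0, 0], [-0.7, 0, 0], [-0.7, 0, 0]], twist=[[0, 0, 0], [0, 0, 0], [0, 0, 0], [0, 0, 0], [0, 0, 0]], grip=[1, 1, 1, 1, 1])

```text
time: 6.25
ee_pos: [0.5278, 0.0595, 0.0886]
tcp_rot: [179.9, -0.1, 87.7]
wrist_force: [0.5, 5.9, 5.9]
opening: 0.0857
grasp_force: 3.5
```

move_arm(offset=[[-0.7, 0, 0], [-0.7, 0, 0], [-0.7, 0, 0], [-0.7, 0, 0], [0, 0, 0]], twist=[[0, 0, 0], [0, 0, 0], [0, 0, 0], [0, 0, 0], [0, 0, 0]], grip=[1, 1, 1, 1, 1])

```text
time: 6.75
ee_pos: [0.5266, 0.0306, 0.0886]
tcp_rot: [179.9, -0.0, 87.6]
wrist_force: [1.1, -0.3, 6.1]
opening: 0.0855
grasp_force: 2.9
```

```bash
cat > look.py <<'E'
from h import *
o=bot.get_obs(); c=viewer.camera("top"); print(o["time"],o["ee_pos"],o["wrist_force"])
m=measure(c)
e=np.radians(-2.5);M=np.array([[np.cos(e),np.sin(e)],[-np.sin(e),np.cos(e)]])
for n,p in(("tcp",o["ee_pos"][:2]*1000),("corners",cv2.boxPoints(m["board"]))): print(n,((p-[550.8,-74.8])@M.T).round(1).tolist())
E
python3 look.py
```

```text
6.75 [0.52661088 0.03056101 0.08857449] [ 1.05746316 -0.2706128   6.06097763]
riser [array([ 549.2, -123.1]), array([302.6, 320.7]), np.float64(87.6)] [[383.0, -267.0], [703.0, -281.0], [716.0, 21.0], [395.0, 35.0]]
board [array([510.6, -89.7]), array([221.6, 162.5]), np.float64(87.7)] [[425.0, -197.0], [587.0, -204.0], [596.0, 18.0], [434.0, 24.0]]
pan [array([ 601.1, -408.3]), array([84.5, 23.9]), np.float64(75.5)] [[579.0, -446.0], [602.0, -452.0], [623.0, -370.0], [600.0, -364.0]]
tcp [-28.8, 104.2]
corners [[-120.3, -127.8], [42.2, -127.1], [41.3, 94.4], [-121.1, 93.8]]
```

move_arm(offset=[[0, 0, -0.15], [-0.8, 0.14, 0], [-0.8, 0.14, 0], [-0.8, 0.14, 0], [-0.8, 0.14, 0]], twist=[[0, 0, 0], [0, 0, 0], [0, 0, 0], [0, 0, 0], [0, 0, 0]], grip=[1, 1, 1, 1, 1])

```text
time: 7.3
ee_pos: [0.5306, -0.0018, 0.0894]
tcp_rot: [-180.0, -0.0, 87.6]
wrist_force: [-1.4, 2.7, 3.0]
opening: 0.0855
grasp_force: 1.7
```

move_arm(offset=[[-0.8, 0.14, 0], [-0.8, 0.14, 0], [0, 0, 0]], twist=[[0, 0, 0], [0, 0, 0], [0, 0, 0]], grip=[1, 1, 1])

```text
time: 7.6
ee_pos: [0.5327, -0.0186, 0.0893]
tcp_rot: [-180.0, 0.1, 87.6]
wrist_force: [-0.1, 0.1, -0.2]
opening: 0.0853
grasp_force: 0.0
```

```bash
python3 look.py
python3 - <<'E'
from h import *
c=viewer.camera("top"); Rm,t=campose(c)
cv2.imwrite("pics/t2.png",cv2.resize(c["color"][130:250,140:400,::-1],(780,360)))
print([(r["p"],r["position"],(world(c,r["position"],Rm,t,0)*1000).round().tolist()) for r in finder.pinpoint(c,"open_pan")])
E
```

```text
7.6 [ 0.53272507 -0.01857439  0.08925017] [-0.11203111  0.05419742 -0.21530532]
riser [array([ 547.8, -153.5]), array([241.8, 320.5]), np.float64(87.6)] [[383.0, -267.0], [703.0, -281.0], [713.0, -39.0], [393.0, -26.0]]
board [array([ 516.8, -141. ]), array([217.8, 163.3]), np.float64(87.7)] [[431.0, -247.0], [594.0, -253.0], [603.0, -35.0], [439.0, -29.0]]
pan [array([ 586.5, -409.4]), array([76.1, 41.2]), np.float64(87.5)] [[564.0, -446.0], [605.0, -448.0], [609.0, -372.0], [568.0, -370.0]]
tcp [-20.5, 55.4]
corners [[-112.3, -176.9], [51.0, -176.2], [50.1, 41.5], [-113.2, 40.9]]
[(0.91, [336.0, 206.0], [[508.0, -364.0, 0.0]]), (0.84, [355.0, 284.3], [[265.0, -425.0, 0.0]]), (0.59, [412.8, 216.1], [[485.0, -610.0, 0.0]])]
```

View pics/t2.png

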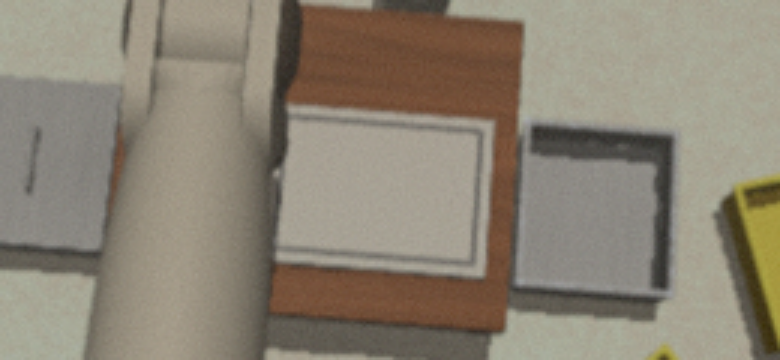

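move_arm(offset=[[-0.8, 0.12, 0], [-0.8, 0.12, 0], [-0.8, 0.12, 0], [-0.8, 0.12, 0], [-0.8, 0.12, 0]], twist=[[0, 0, 0], [0, 0, 0], [0, 0, 0], [0, 0, 0], [0, 0, 0]], grip=[1, 1, 1, 1, 1])

```text
time: 8.25
ee_pos: [0.5371, -0.0582, 0.0894]
tcp_rot: [-180.0, 0.0, 87.6]
wrist_force: [0.2, 1.0, -1.0]
opening: 0.0856
grasp_force: 0.7
```

move_arm(offset=[[-0.8, 0.12, 0], [-0.8, 0.12, 0], [0, 0, 0], [0, 0, 0]], twist=[[0, 0, 0], [0, 0, 0], [0, 0, 0], [0, 0, 0]], grip=[1, 1, 1, 1])

```text
time: 8.65
ee_pos: [0.5388, -0.0738, 0.0896]
tcp_rot: [180.0, 0.0, 87.6]
wrist_force: [0.1, -0.8, 0.3]
opening: 0.0853
grasp_force: 0.0
```

```bash
python3 look.py
```

```text
8.65 [ 0.53884061 -0.07382164  0.08957636] [ 0.14553103 -0.81395322  0.2749553 ]
riser [array([ 545.2, -202.5]), array([210.7, 320.4]), np.float64(86.8)] [[379.0, -299.0], [699.0, -316.0], [711.0, -106.0], [391.0, -88.0]]
board [array([ 523.3, -200.6]), array([209.1, 162.2]), np.float64(87.8)] [[438.0, -302.0], [600.0, -308.0], [608.0, -99.0], [446.0, -93.0]]
pan [array([ 599.9, -401.6]), array([112.4,  41. ]), np.float64(67.2)] [[559.0, -445.0], [597.0, -461.0], [641.0, -358.0], [603.0, -342.0]]
tcp [-12.0, 0.5]
corners [[-102.5, -231.9], [59.8, -231.0], [58.6, -21.9], [-103.6, -22.8]]
```

move_arm(offset=[[-0.45, 0.03, 0], [-0.42, 0, 0], [0, 0, 0], [0.8, 0, 0], [0.8, 0, 0]], twist=[[0, 0, 0], [0, 0, 0], [0, 0, 0], [0, 0, 0], [0, 0, 0]], grip=[1, 1, 1, 1, 1])

```text
time: 9.2
ee_pos: [0.5393, -0.0657, 0.0895]
tcp_rot: [-180.0, 0.0, 87.6]
wrist_force: [0.4, 0.6, -0.0]
opening: 0.0855
grasp_force: 0.0
```

move_arm(offset=[[1, 0, -2], [0, 0, -4], [0, 0, -4], [4, 0, -3], [4, 0, 0]], twist=[[0, 0, 0], [0, 0, 0], [0, 0, 0], [0, 0, 0], [0, 0, 0]], grip=[1, 1, 1, 1, 1])

```text
time: 9.7
ee_pos: [0.5443, 0.0248, 0.2244]
tcp_rot: [179.6, -0.0, 87.5]
wrist_force: [0.1, 0.4, -0.6]
opening: 0.0856
grasp_force: 0.0
```

move_arm(offset=[[4, 0, 0], [4, 0, 0], [4, 0, 0], [4, 0, 0], [0, 0, 0]], twist=[[0, 0, 0], [0, 0, 0], [0, 0, 0], [0, 0, 0], [0, 0, 0]], grip=[1, 1, 1, 1, 1])

```text
time: 10.2
ee_pos: [0.549, 0.1884, 0.2189]
tcp_rot: [-180.0, -0.0, 87.9]
wrist_force: [0.6, -1.0, 0.4]
opening: 0.0855
grasp_force: 0.0
```

```bash
python3 look.py
python3 - <<'E'
from h import *
c=viewer.camera("top")
cv2.imwrite("pics/t3.png",cv2.resize(c["color"][110:250,140:400,::-1],(780,420)))
E
```

```text
10.2 [0.54899536 0.18835279 0.21885455] [ 0.5657786  -1.03717872  0.42983729]
riser [array([550.2, -94.6]), array([439.9, 320.5]), np.float64(87.7)] [[381.0, -308.0], [701.0, -321.0], [719.0, 119.0], [399.0, 132.0]]
board [array([ 523.3, -202.3]), array([220.4, 162.7]), np.float64(87.9)] [[438.0, -309.0], [601.0, -315.0], [609.0, -95.0], [446.0, -89.0]]
pan [array([ 602.7, -385.7]), array([126.3,  21.6]), np.float64(81.5)] [[583.0, -447.0], [604.0, -450.0], [623.0, -325.0], [601.0, -322.0]]
tcp [-13.3, 262.8]
corners [[-102.5, -239.3], [60.2, -238.2], [58.7, -17.8], [-104.0, -18.9]]
```

View pics/t3.png

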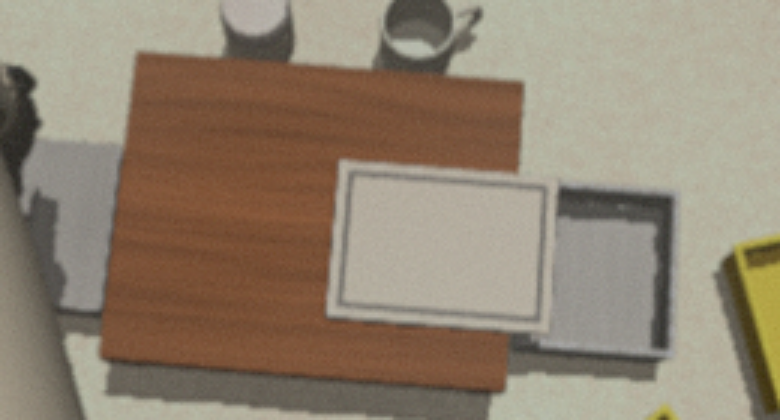

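The board now overhangs by about 39 mm, square and in line with the pan. The pans, tin and mug look undisturbed, and the gripper is clear.

```bash
python3 -c "
from workcell import bot
print(bot.job_done())"
```

```text
the job is handed in; nothing more can be done
None
```

The cutting board now sticks out about 39 mm over the open steel pan, measured from the top camera; it lies on the riser square to that end and in line with the pan, and the job is handed in (verdict not shown).

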